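Find the full blade pot by weight

ROBOT

A 6-joint arm with a two-finger parallel gripper is mounted at the origin on the work surface. World frame = base frame: x ahead of the robot, y to its left, z up, the work surface at z = 0. Lengths are in m, angles in rad, forces in N, time in s.
With the tool pointing down it reaches from about 0.425 to 1.125 m from the base axis. Payload 14.9 kg.
Tool frame: the origin (TCP) lies between the finger pads; the fingertips stand 11 mm ahead of it and the grasp point (between the pads) lies 8 mm behind it (r.tip_extent is the distance from the TCP to the fingertips, in m); x points along the fingers, y is the direction in which the jaws open and shut, and the axes are right-handed (so a half turn about x gives the same grasp; the last joint's range is limited). The gripper opens to 91 mm and grips with 3 to 60 N. Pads are 32 mm wide; open, the fingers measure 118 mm over their backs; the gripper's body (76 mm by 178 mm) begins 60 mm behind the grasp point.
Start: joints at [-1.289, 0.379, 1.734, -0, 1.028, -0.033], TCP at [0.217, -0.666, 0.188] pointing down, gripper open.
Joint ranges: [-2.77, 2.77], [-0.74, 2.19], [0, 2.66], [-1.06, 4.2], [0.31, 2.87], [-3.08, 3.08]. Speed limits (rad/s): [1.89, 1.89, 2.39, 3.14, 3.14, 3.14].

INTERFACE

Orientations are given as a rotation vector (axis times angle).
In Python, from rig import observe, eyes, r, finder gives the robot as it stands. The module is installed in compiled form; this text tells all that it offers.
- The arm moves only by the tool send_rows, never from a script. Its argument "moves" is a list of rows, each a list of 3 entries, a list of its own where there are three numbers: the shift along the tool's x, y, z in m, then the turn about the tool's x in degrees, then the finger opening in m, from 0 to 0.0912. In form: [[[dx, dy, dz], turn, fingers], ...]. A call has 1 to 12 rows; each row shifts and turns the commanded pose from where the row before left it, along the tool's axes as they then stand; what a row does not reach is not made up. A row lasts 1/10 s, in which the tool goes at most 50 mm and 8.59 degrees, less where a joint would pass 70% of its speed; a pose out of reach is approached as far as the arm can. A call is refused whole if a number of a shift passes 0.05 or a number of a turn 8.59, either way. A call with a gripper value outside its range is refused whole. The fingers move at their own pace and stop on an object; the grip force is fixed at half the most. Time passes only in rows, so rows that do not move let the fingers close. It gives the time, the measured TCP pose, the force and the opening at its end, in the units of the state.
- observe(): the state, without advancing time (a new reading comes with each control period).
- eyes.capture(name): name is "scene" or "top" or "wrist"; returns a dict with "pixels" (400x640x3 uint8, red, green, blue), "mtx" (3x3 intrinsics, pixels), "camera_from_world" (4x4, takes a point from world to camera coordinates); the wrist camera has in their place "tool_from_camera" (4x4, takes a point from camera to tool coordinates, whose origin is the TCP and whose axes are the tool frame's). Camera axes: x right, y down, z forward; pixel columns grow to the right and rows downward; lengths in m; the calibration is good to about 2 mm. A picture is of the moment at which its call begins: read the wrist's pose just before it. There is no depth.
- r.job_done(): hands the job in, once; it reports no verdict.
Trained networks look in the newest picture that a camera, given by its name, has taken for a name from the list of things; names that differ only in an ending like _2 or _b are one class to them, and where a whole thing is asked for, a point or a joint stands for the part that bears it (a point fixed in the world has none). Each returns a list of dicts, best first, with "p" (0 to 1); they miss things now and then, are a little off and sometimes report something else, mostly with a low value. They report only what shows in the picture. A call takes as long as a camera call. They do not tell look-alikes from the thing itself.
- finder.find_in(name, camera): "extent" ([left, top, right, bottom] in pixels, round what is visible of it).
- finder.outline_of(name, camera): "pixels" (400x640 bool, what is visible of it) and "extent" ([left, top, right, bottom] in pixels, round what is visible of it).
- finder.place_of(name, camera): "at" ([row, column] in pixels: a listed point, or the origin of a listed thing).
The state is a dict: "time_s": time; "qpos": joint angles; "joint_velocities": joint speeds; "joint_torque": joint torques, N m; "tcp_pos": TCP position; "tool_rot": TCP orientation; "ft_force": force on the tool from outside, world axes, zero at the start; "moment": the same for the moment, N m; "opening": finger opening in m.
Only numpy, scipy, OpenCV 4.12 (cv2) and the standard library are available. Lean on these libraries where they do the work, as an engineer would, in place of code of your own. Each camera call takes 0.05 s, during which the arm holds its last target. There are 200 camera calls.

TASK

The two white ceramic pots under the ledge look alike, but one is packed with spare clipper blades and the other is nearly empty: lift them one after the other to feel which is heavier. Then stand the heavier pot upright on the oval steel tray and the lighter one upright on the round cork mat, wholly on each, and let go. Set them down without dropping them, and leave the other things where they are.

Things in the scene. Friction and masses are not known exactly. Their poses are not given: they have to be found in the camera images.
- pot_a_center (a point): A white ceramic pot, ribbed twist cap (stays on), an upright cylinder 58 mm in diameter, 88 mm tall in all; this point is its centre, 44 mm above its underside, z up. The pots look the same: one is packed with loose steel blades (about 0.5 kg in all), the other nearly empty (about 0.3 kg); which is which is random and only felt by lifting.
- pot_b_center (a point): The other white ceramic pot, ribbed twist cap (stays on), an upright cylinder 58 mm in diameter, 88 mm tall in all; this point is its centre, 44 mm above its underside, z up. The pots look the same: one is packed with loose steel blades (about 0.5 kg in all), the other nearly empty (about 0.3 kg); which is which is random and only felt by lifting.
- pot_a: The same pot as pot_a_center, origin at the centre of its underside.
- pot_b: The same pot as pot_b_center, origin at the centre of its underside.
- bench: Fixed cedar crate used as a bench, lid closed, 260 mm deep (its x, pointing away from the robot, turned up to 0.22 rad) by 380 mm wide (its y); origin at the centre of its underside on the table, flat top 110 mm above. The pots stand on it at x = +14 to +22 mm, y = about +65 to +115 and -65 to -115 mm.
- ledge_edge (a point): Middle of the lower front edge of the fixed wooden ledge over the crate's rear half (bench x = 30 to 130 mm, on four posts at y = +-175 mm): 235 mm above the table, 37 mm above the pots. Above it a front rail rises to 302 mm: a hand straight from above meets it, so take the pots with the tool leaning back towards the robot by 25 to 40 degrees.
- lip_top (a point): Middle of the top of a low wooden lip across the crate's top in front of the pots: 340 mm long along the bench's y, 8 mm thick, 10 mm high (120 mm above the table). Lift a pot over it before drawing it out from under the ledge.
- tray_floor (a point): Centre of the floor of the fixed oval steel tray, 105 mm above the table on a cedar box 180 by 110 mm. The tray is 200 mm long (its x) and 110 mm wide (its y), its round rim rises 6 mm above the floor; the flat floor inside the rim is 188 by 98 mm. Tray and mat stand to the left and right of the bench, sides swapped at random.
- tray: The same tray with the fixed cedar box under it, origin at the centre of the box's underside on the table.
- mat_top (a point): Centre of the top of the fixed round cork mat, 130 mm in diameter, top 106 mm above the table; it lies on a cedar box 140 mm square.
- mat: The same mat with the fixed cedar box under it, origin at the centre of the box's underside on the table.
- clipper: Chrome hair clipper lying on top of the ledge, 160 mm long, 38 mm high; leave alone.
- guards: Stack of four black guard combs on top of the ledge, about 50 mm square and 48 mm high; leave alone.
- cactus: Cactus in a terracotta pot, 116 mm in diameter, 216 mm tall, standing on the table beside the bench on the right, towards the back; origin at its underside; leave alone.
- tonic: Amber bottle, 60 mm in diameter, 170 mm tall, standing on the table beside the bench on the left, towards the back; origin at its underside; leave alone.
- brush: Brush 170 mm long lying flat on the table between robot and bench; leave alone.
There are look-alikes about, which are no part of the job. What is shaped like the pot_a but green is not meant.

How it is judged:
On the way:
1. one pot is held clear of the bench, while the other still stands on it (((contact force between pot_a and the fingers above 1 N and contact force between pot_a and bench below 0.05 N and z of pot_a_center in the frame of bench above 0.158 m and contact force between pot_b and bench above 1 N) or (contact force between pot_b and the fingers above 1 N and contact force between pot_b and bench below 0.05 N and z of pot_b_center in the frame of bench above 0.158 m and contact force between pot_a and bench above 1 N))), for 0.2 s.
At the end, for the whole second after the job is handed in: The heavier pot stands upright (within 0.08 rad) and still, flat on the tray's floor inside the rim, within 65 mm of its centre along the tray; the lighter one stands upright (within 0.08 rad) and still on the cork mat, within 40 mm of its centre; both released (((x of pot_a_center in the frame of tray_floor between -0.065 and 0.065 m and z of pot_a_center in the frame of tray_floor between 0.039 and 0.049 m and angle between each of pot_a_center, pot_b_center's own z axis and vertical below 0.08 rad and linear speed of each of pot_a, pot_b below 0.02 m/s and contact force between pot_a and tray above 3.7 N and horizontal distance between pot_b_center and mat_top below 0.04 m and z of pot_b_center in the frame of mat_top below 0.049 m and contact force between pot_b and mat between 1 and 3.7 N) or (x of pot_b_center in the frame of tray_floor between -0.065 and 0.065 m and z of pot_b_center in the frame of tray_floor between 0.039 and 0.049 m and angle between each of pot_b_center, pot_a_center's own z axis and vertical below 0.08 rad and linear speed of each of pot_b, pot_a below 0.02 m/s and contact force between pot_b and tray above 3.7 N and horizontal distance between pot_a_center and mat_top below 0.04 m and z of pot_a_center in the frame of mat_top below 0.049 m and contact force between pot_a and mat between 1 and 3.7 N))); the robot touches nothing.
It fails at once if a pot is dropped (moves faster than 0.5 m/s while not in the fingers) ((linear speed of pot_a above 0.5 m/s and contact force between pot_a and the fingers below 0.05 N) or (linear speed of pot_b above 0.5 m/s and contact force between pot_b and the fingers below 0.05 N)).
It fails at once if a pot is tipped over (beyond 0.8 rad) (angle between any of pot_a_center, pot_b_center's own z axis and vertical above 0.8 rad).
It fails at once if the clipper, guard combs, cactus, bottle or brush is moved by more than 30 mm (distance of any of clipper, guards, cactus, tonic, brush from where it was at the start of the episode above 0.03 m).
It also fails if it takes over 64 s, if anything falls off the work surface, if the arm or the gripper's body presses on something with over 40 N, if the wrist force passes 120 N, or if a joint passes its speed limit or range.

## Working session

There is one attempt and no reset: what is moved stays moved. The work goes in short steps, Python scripts to look and compute and a tool call to move; the robot and the scene stay as the last step left them, time stands still between calls to the robot, and variables do not carry over. Pictures are saved under pics/ and viewed, about 8 in all and at most 12, crops included, and the job is handed in when it is done.

Besides the shell and the picture viewer there is one more tool, called after "Call:" by a JSON object that holds its "op" and its "data". send_rows: Moves the arm, as the interface text tells. Its arguments: {"type":"object","properties":{"moves":{"type":"array"}},"required":["moves"]}

```bash
mkdir -p pics && ls && cat > h.py <<'E'
import numpy as np, cv2
from scipy.spatial.transform import Rotation as R
from rig import observe, eyes, r, finder
def ray(c,row,col):
    M=np.linalg.inv(c["camera_from_world"]); d=M[:3,:3]@np.linalg.inv(c["mtx"])@[col,row,1]
    return M[:3,3],d/np.linalg.norm(d)
def atz(c,row,col,z):
    o,d=ray(c,row,col); return o+d*(z-o[2])/d[2]
def tri(rs):
    A=sum(np.eye(3)-np.outer(d,d) for o,d in rs); b=sum((np.eye(3)-np.outer(d,d))@o for o,d in rs)
    p=np.linalg.solve(A,b); return p,[np.linalg.norm(np.cross(p-o,d)) for o,d in rs]
E
python3 - <<'E'
from h import *
np.set_printoptions(precision=3,suppress=True)
s=observe(); print(s)
C={}
for n in("scene","top"):
    c=eyes.capture(n); C[n]=c; cv2.imwrite(f"pics/{n}0.png",c["pixels"][...,::-1]); print(n,"cam at",np.linalg.inv(c["camera_from_world"])[:3,3])
    for t in ["pot_a_center","pot_a","bench","ledge_edge","lip_top","tray_floor","tray","mat_top","mat","cactus","tonic","clipper","guards","brush"]:
        print(n,t,[(round(d["p"],2),np.round(d["at"],1).tolist()) for d in finder.place_of(t,n)])
E
```

```text
pics
{'time_s': 0.0, 'qpos': array([-1.289,  0.379,  1.735, -0.   ,  1.028, -0.033]), 'joint_velocities': array([-0.001,  0.   , -0.   , -0.   , -0.   , -0.002]), 'joint_torque': array([  0.002, -76.371, -43.437,   0.065,   0.042,  -0.   ]), 'tcp_pos': array([ 0.217, -0.665,  0.187]), 'tool_rot': array([ 2.052,  0.327, -2.052]), 'ft_force': array([-0.144, -0.507, -0.215]), 'moment': array([ 0.012, -0.021, -0.013]), 'opening': 0.09130976000612204}
scene cam at [ 0.778 -0.355  1.287]
scene pot_a_center [(0.91, [165.2, 331.9]), (0.73, [143.2, 298.9]), (0.69, [195.4, 376.6]), (0.68, [241.0, 381.1])]
scene pot_a [(0.83, [199.7, 376.4]), (0.68, [169.1, 327.2]), (0.65, [148.2, 297.8]), (0.57, [249.1, 351.2]), (0.47, [225.9, 357.3])]
scene bench [(0.98, [226.5, 359.0]), (0.52, [207.2, 372.7])]
scene ledge_edge [(0.95, [207.5, 374.5]), (0.42, [161.6, 415.6])]
scene lip_top [(0.85, [216.5, 354.9]), (0.68, [161.3, 415.9])]
scene tray_floor [(0.64, [314.9, 228.8])]
scene tray [(0.73, [317.8, 236.5])]
scene mat_top [(0.89, [113.2, 374.0]), (0.74, [161.4, 414.8]), (0.55, [315.0, 231.7])]
scene mat
[... 296 characters left out ...]
 pot_a_center [(0.81, [162.4, 297.9]), (0.64, [265.8, 275.3])]
top pot_a [(0.84, [160.9, 347.7]), (0.83, [164.5, 297.1]), (0.69, [264.2, 278.0]), (0.53, [214.0, 212.3]), (0.48, [232.0, 279.7])]
top bench [(0.77, [173.8, 317.4]), (0.27, [214.6, 457.5])]
top ledge_edge [(0.76, [152.8, 316.1])]
top lip_top [(0.55, [174.3, 319.7])]
top tray_floor [(0.8, [215.2, 458.7])]
top tray []
top mat_top [(0.84, [212.7, 210.7]), (0.56, [216.8, 218.1]), (0.36, [217.9, 448.1])]
top mat [(0.61, [215.2, 219.7])]
top cactus [(0.59, [167.6, 422.4]), (0.41, [219.0, 449.8])]
top tonic [(0.6, [163.8, 225.9])]
top clipper [(0.37, [215.4, 216.8])]
top guards [(0.66, [137.0, 270.9])]
top brush [(0.95, [238.3, 325.9])]
```

```bash
python3 - <<'E'
import cv2
a=cv2.imread("pics/scene0.png")[80:360,180:500]; b=cv2.imread("pics/top0.png")[90:300,170:500]
cv2.imwrite("pics/s1.png",cv2.resize(a,None,fx=2,fy=2,interpolation=2)); cv2.imwrite("pics/t1.png",cv2.resize(b,None,fx=2.4,fy=2.4,interpolation=2))
E
```

```text
(no output)
```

View pics/s1.png

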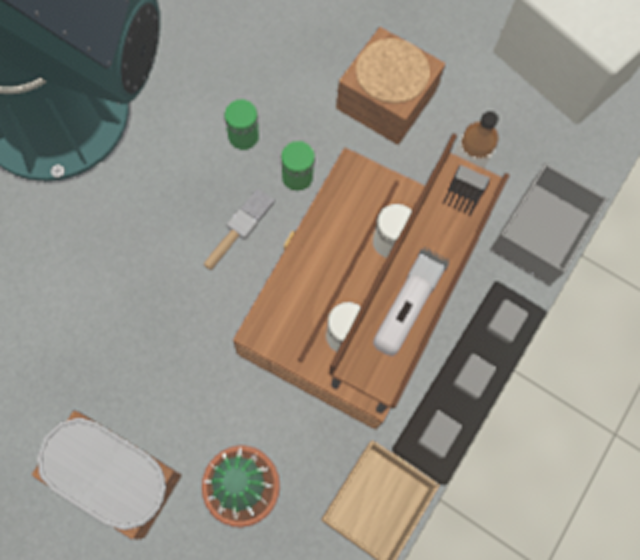

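View pics/t1.png

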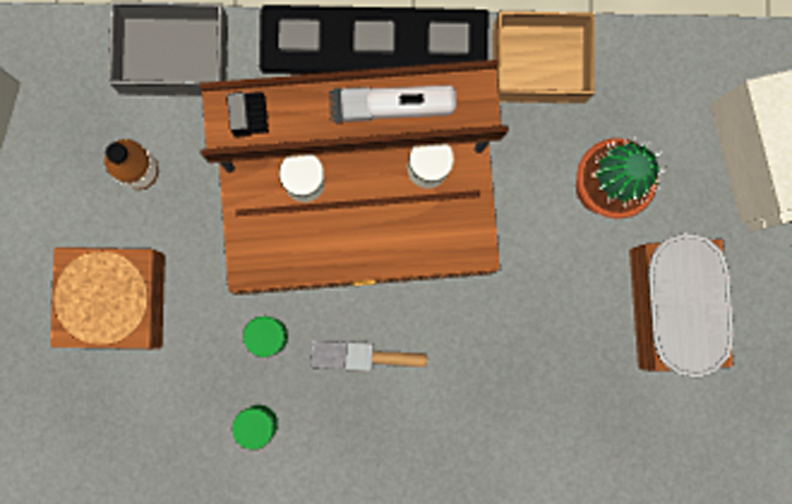

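The scene shows the two white pots at pixels (378,192) and (353,241) (col,row), and at (296,162) and (349,157) in the top view. The look-alikes are two green pots, at (280,230) and (275,267) in top, which I'll ignore. The mat is on the left (+y) at (212,213) and the tray on the right at (458,216). I'll measure next.

```bash
cat > m.py <<'E'
from h import *
from scipy.optimize import least_squares
np.set_printoptions(precision=4,suppress=True)
C={n:eyes.capture(n) for n in("scene","top")}
def mask(c,lo,hi):
    return cv2.inRange(cv2.cvtColor(c["pixels"],cv2.COLOR_RGB2HSV),lo,hi)
def blob(c,m,seed,k=6):
    n,l,st,_=cv2.connectedComponentsWithStats(m); col,row=seed
    w=l[row-k:row+k+1,col-k:col+k+1]; i=np.bincount(w[w>0]).argmax(); print("area",st[i]); 
    return max(cv2.findContours((l==i).astype(np.uint8),cv2.RETR_EXTERNAL,cv2.CHAIN_APPROX_NONE)[0],key=len)[:,0].astype(float)
def circ(P,rad):
    best=None
    for s in P.mean(0)+np.random.default_rng(0).normal(0,.01,(20,2)):
        f=least_squares(lambda p:np.hypot(*(P-p).T)-rad,s,loss="cauchy",f_scale=.0015)
        if best is None or f.cost<best.cost:best=f
    return best.x,(np.abs(np.hypot(*(P-best.x).T)-rad)<.002).mean()
def plane(c,pts,z): return np.array([atz(c,v,u,z)[:2] for u,v in pts])
seeds={"L":{"scene":(378,192),"top":(296,162)},"R":{"scene":(353,241),"top":(349,157)}}
for k,sd in seeds.items():
    for n in C:
        b=blob(C[n],mask(C[n],(0,0,185),(179,60,255)),sd[n])
        for rad in(.0275,.029):
            for z in (.19,.198,.206): print(k,n,rad,z,*circ(plane(C[n],b,z),rad))
for n,sd in {"scene":(376,115),"top":(212,213)}.items():
    b=blob(C[n],mask(C[n],(8,90,190),(20,160,255)),sd)
    for z in(.1,.106,.112):print("mat",n,z,*circ(plane(C[n],b,z),.065))
for t in("tray_floor","mat_top","bench"):
  for n in C:
    o=finder.outline_of(t,n)
    for d in o[:1]:
        ct=max(cv2.findContours(d["pixels"].astype(np.uint8),0,1)[0],key=len)[:,0].astype(float)
        z={"tray_floor":.111,"mat_top":.106,"bench":.11}[t]
        print(t,n,round(d["p"],2),"rect",cv2.minAreaRect(plane(C[n],ct,z).astype(np.float32)*1000), "ctr px",d["extent"])
E
python3 m.py
python3 - <<'E'
from h import *
np.set_printoptions(precision=4,suppress=True)
C={n:eyes.capture(n) for n in("scene","top")}
for t,k in {"bench":((226.5,359),(173.8,317.4)),"ledge_edge":((207.5,374.5),(152.8,316.1)),"lip":((216.5,354.9),(174.3,319.7)),"tray_floor":((314.9,228.8),(215.2,458.7)),"mat":((113.2,374),(212.7,210.7)),"cactus":((323.8,299.9),(167.6,422.4)),"tonic":((161.8,416.4),(163.8,225.9))}.items():
    print(t,*tri([ray(C["scene"],*k[0]),ray(C["top"],*k[1])]))
E
```

```text
area [369 182  17  18 201]
L scene 0.0275 0.19 [0.6675 0.0984] 0.6444444444444445
L scene 0.0275 0.198 [0.6686 0.0951] 0.6666666666666666
L scene 0.0275 0.206 [0.6696 0.0917] 0.6888888888888889
L scene 0.029 0.19 [0.6694 0.0984] 0.7111111111111111
L scene 0.029 0.198 [0.6705 0.0951] 0.6888888888888889
L scene 0.029 0.206 [0.6716 0.0918] 0.6666666666666666
area [287 155  18  16 239]
L top 0.0275 0.19 [0.6657 0.0949] 0.7551020408163265
L top 0.0275 0.198 [0.6647 0.0944] 0.7551020408163265
L top 0.0275 0.206 [0.6637 0.094 ] 0.7346938775510204
L top 0.029 0.19 [0.6673 0.0951] 0.5102040816326531
L top 0.029 0.198 [0.6664 0.0948] 0.46938775510204084
L top 0.029 0.206 [0.6654 0.0944] 0.46938775510204084
area [344 231  16  19 192]
R scene 0.0275 0.19 [ 0.6901 -0.0749] 0.6521739130434783
R scene 0.0275 0.198 [ 0.691  -0.0769] 0.6521739130434783
R scene 0.0275 0.206 [ 0.6919 -0.0789] 0.6521739130434783
R scene 0.029 0.19 [ 0.6921 -0.0745] 0.6304347826086957
R scene 0.029 0.198 [ 0.693  -0.0765] 0.6304347826086957
R scene 0.029 0.206 [ 0.694  -0.0785] 0.6086956521739131
area [341 150  18  15 21
[... 1657 characters left out ...]
 0.6579  0.0271 -0.0191] [np.float64(0.005330563886920221), np.float64(0.005330563886920173)]
ledge_edge [0.6902 0.029  0.2315] [np.float64(0.0009949794573109391), np.float64(0.0009949794573109)]
lip [0.641  0.0173 0.0911] [np.float64(0.00250946666487514), np.float64(0.0025094666648751386)]
tray_floor [ 0.5073 -0.4452  0.1294] [np.float64(0.0002944047822721323), np.float64(0.00029440478227216107)]
mat [0.4986 0.3733 0.1138] [np.float64(0.0033318432834838966), np.float64(0.00333184328348388)]
cactus [ 0.6803 -0.3512  0.0067] [np.float64(0.0005904428874668711), np.float64(0.0005904428874664703)]
tonic [ 0.6954  0.3652 -0.0358] [np.float64(0.01059714061271158), np.float64(0.010597140612711473)]
```

```bash
python3 -c "
from h import *
s=observe();print(R.from_rotvec(s['tool_rot']).as_matrix().round(3),s['time_s'],s['qpos'])"
```

```text
[[-0.     0.31  -0.951]
 [-0.    -0.951 -0.31 ]
 [-1.     0.     0.   ]] 2.0 [-1.28931424e+00  3.78887634e-01  1.73421620e+00 -2.37896816e-05
  1.02848677e+00 -3.32622016e-02]
```

Call:
{"op": "send_rows", "data": {"moves": [[[-0.04, 0, 0], 0, 0.0912], [[-0.04, 0, 0], 8, 0.0912], [[-0.03, 0, 0], 8, 0.0912]]}}

```text
time_s: 2.3
tcp_pos: [0.2169, -0.666, 0.3003]
tool_rot: [2.206, 0.031, -2.205]
ft_force: [0.8, -0.0, -0.1]
opening: 0.0912
```

```bash
python3 -c "
from h import *
s=observe();print(R.from_rotvec(s['tool_rot']).as_matrix().round(3),s['time_s'],s['qpos'],s['tcp_pos'])"
```

```text
[[ 0.     0.03  -1.   ]
 [-0.002 -1.    -0.03 ]
 [-1.     0.002 -0.   ]] 2.3 [-1.28930751e+00  2.75106033e-01  1.65829273e+00  1.54958342e-05
  1.20657314e+00  2.51423809e-01] [ 0.21685128 -0.6660244   0.30030973]
```

Call:
{"op": "send_rows", "data": {"moves": [[[-0.018, -0.037, -0.024], 1.7, 0.0912], [[-0.018, -0.037, -0.024], 0, 0.0912], [[-0.018, -0.037, -0.024], 0, 0.0912], [[-0.018, -0.037, -0.024], 0, 0.0912], [[-0.018, -0.037, -0.024], 0, 0.0912], [[-0.018, -0.037, -0.024], 0, 0.0912], [[-0.018, -0.037, -0.024], 0, 0.0912], [[-0.018, -0.037, -0.024], 0, 0.0912], [[-0.018, -0.037, -0.024], 0, 0.0912], [[-0.018, -0.037, -0.024], 0, 0.0912]]}}

```text
time_s: 3.3
tcp_pos: [0.454, -0.2918, 0.4787]
tool_rot: [2.219, 0.006, -2.218]
ft_force: [1.0, 0.8, 0.2]
opening: 0.0909
```

Call:
{"op": "send_rows", "data": {"moves": [[[-0.018, -0.037, -0.024], 0, 0.0912], [[-0.018, -0.037, -0.024], 0, 0.0912], [[-0.018, -0.037, -0.024], 0, 0.0912], [[-0.018, -0.037, -0.024], 0, 0.0912], [[-0.018, -0.037, -0.024], 0, 0.0912], [[-0.018, -0.037, -0.024], 0, 0.0912], [[-0.018, -0.037, -0.024], 0, 0.0912], [[-0.018, -0.037, -0.024], 0, 0.0912]]}}

```text
time_s: 4.1
tcp_pos: [0.6443, 0.0054, 0.6226]
tool_rot: [2.219, 0.007, -2.218]
ft_force: [0.4, -0.3, -0.7]
opening: 0.0911
```

```bash
python3 -c "
from h import *
np.set_printoptions(precision=4,suppress=True)
s=observe();print(R.from_rotvec(s['tool_rot']).as_matrix().round(3),s['time_s'],s['qpos'],s['tcp_pos'])"
```

```text
[[ 0.     0.006 -1.   ]
 [-0.    -1.    -0.006]
 [-1.     0.    -0.   ]] 4.1 [-0.0277  0.0737  1.3457 -0.      1.7219  1.537 ] [0.6443 0.0054 0.6226]
```

Call:
{"op": "send_rows", "data": {"moves": [[[-0.045, 0, -0.015], 0, 0.0912], [[-0.045, 0, -0.015], 0, 0.0912], [[-0.045, 0, -0.015], 0, 0.0912], [[-0.045, 0, -0.015], 0, 0.0912], [[-0.045, 0, -0.015], 0, 0.0912], [[-0.045, 0, -0.015], 0, 0.0912], [[-0.045, 0, -0.015], 0, 0.0912], [[-0.045, 0, -0.015], 0, 0.0912], [[-0.045, 0, -0.015], 0, 0.0912], [[-0.045, 0, -0.015], 0, 0.0912]]}}

```text
time_s: 5.1
tcp_pos: [0.7261, 0.0036, 0.9285]
tool_rot: [2.249, 0.007, -2.188]
ft_force: [2.1, -1.0, -1.3]
opening: 0.0911
```

```bash
python3 -c "
from h import *
np.set_printoptions(precision=4,suppress=True)
s=observe();print(R.from_rotvec(s['tool_rot']).as_matrix().round(3),s['time_s'],s['qpos'],s['tcp_pos'])"
```

```text
[[ 0.027  0.006 -1.   ]
 [ 0.001 -1.    -0.006]
 [-1.    -0.001 -0.027]] 5.1 [-0.0277  0.6302  0.0081  0.0023  2.476   1.5391] [0.7261 0.0036 0.9285]
```

Call:
{"op": "send_rows", "data": {"moves": [[[0, 0, -0.05], 0, 0.0912], [[0, 0, -0.05], 0, 0.0912], [[0, 0, -0.05], 0, 0.0912], [[0, 0, -0.05], 0, 0.0912]]}}

```text
time_s: 5.5
tcp_pos: [0.8371, 0.0045, 0.8553]
tool_rot: [2.34, 0.007, -2.09]
ft_force: [1.2, 0.2, -1.0]
opening: 0.0914
```

```bash
python3 -c "
from h import *
np.set_printoptions(precision=4,suppress=True)
s=observe();print(R.from_rotvec(s['tool_rot']).as_matrix().round(3),s['time_s'],s['qpos'],s['tcp_pos'])"
```

```text
[[ 0.113  0.006 -0.994]
 [ 0.001 -1.    -0.006]
 [-0.994  0.    -0.113]] 5.5 [-0.0235  0.7327  0.001   0.0042  2.2951  1.5444] [0.8371 0.0045 0.8553]
```

Call:
{"op": "send_rows", "data": {"moves": [[[-0.033, 0, -0.037], 0, 0.0912], [[-0.033, 0, -0.037], 0, 0.0912], [[-0.033, 0, -0.037], 0, 0.0912], [[-0.033, 0, -0.037], 0, 0.0912], [[-0.033, 0, -0.037], 0, 0.0912], [[-0.033, 0, -0.037], 0, 0.0912]]}}

```text
time_s: 6.1
tcp_pos: [0.8468, 0.0047, 0.8941]
tool_rot: [2.488, 0.007, -1.912]
ft_force: [0.1, -0.5, 0.1]
opening: 0.0911
```

```bash
python3 -c "
from h import *
np.set_printoptions(precision=4,suppress=True)
s=observe();print(R.from_rotvec(s['tool_rot']).as_matrix().round(3),s['time_s'],s['qpos'],s['tcp_pos'])"
```

```text
[[ 0.257  0.006 -0.966]
 [ 0.001 -1.    -0.006]
 [-0.966  0.    -0.257]] 6.1 [-0.0247  0.6937  0.001   0.0094  2.1866  1.5467] [0.8468 0.0047 0.8941]
```

Call:
{"op": "send_rows", "data": {"moves": [[[-0.026, 0, -0.042], 0, 0.0912], [[-0.026, 0, -0.042], 0, 0.0912], [[-0.025, 0, -0.043], 0, 0.0912], [[-0.025, 0, -0.043], 0, 0.0912], [[-0.024, 0, -0.043], 0, 0.0912], [[-0.023, 0, -0.044], 0, 0.0912], [[-0.022, 0, -0.044], 0, 0.0912], [[-0.021, 0, -0.044], 0, 0.0912], [[-0.02, 0, -0.045], 0, 0.0912], [[-0.02, 0, -0.045], 0, 0.0912]]}}

```text
time_s: 7.1
tcp_pos: [0.8943, 0.005, 0.9463]
tool_rot: [2.722, 0.008, -1.563]
ft_force: [-0.2, 0.2, 0.2]
opening: 0.0914
```

```bash
python3 -c "
from h import *
np.set_printoptions(precision=4,suppress=True)
s=observe();print(R.from_rotvec(s['tool_rot']).as_matrix().round(3),s['time_s'],s['qpos'],s['tcp_pos'])"
```

```text
[[ 0.504  0.006 -0.864]
 [ 0.003 -1.    -0.005]
 [-0.864  0.    -0.504]] 7.1 [-0.0256  0.664   0.0022  0.0169  1.9472  1.5498] [0.8943 0.005  0.9463]
```

Call:
{"op": "send_rows", "data": {"moves": [[[0.01, 0.002, 0.015], 0, 0.0912], [[0.016, 0.003, 0.024], 0, 0.0912], [[0.025, 0.005, 0.038], 0, 0.0912], [[0.025, 0.005, 0.038], 0, 0.0912], [[0.025, 0.005, 0.038], 0, 0.0912], [[0.025, 0.005, 0.038], 0, 0.0912], [[0.025, 0.005, 0.038], 0, 0.0912], [[0.025, 0.005, 0.038], 0, 0.0912], [[0.025, 0.005, 0.038], 0, 0.0912], [[0.025, 0.005, 0.038], 0, 0.0912], [[0.025, 0.005, 0.038], 0, 0.0912], [[0.025, 0.005, 0.038], 0, 0.0912]]}}

```text
time_s: 8.3
tcp_pos: [0.6996, -0.0459, 0.5508]
tool_rot: [2.721, 0.008, -1.563]
ft_force: [1.0, 0.3, 0.5]
opening: 0.0912
```

```bash
cat > st.py <<'E'
from h import *
import sys
np.set_printoptions(precision=4,suppress=True)
s=observe(); M=R.from_rotvec(s['tool_rot']).as_matrix(); p=s['tcp_pos']
print(M.round(3).tolist(),"tilt",np.degrees(np.arctan2(M[0,0],-M[2,0])),s['time_s'],"q",s['qpos'],"tcp",p,"F",s['ft_force'],"open",s['opening'])
if len(sys.argv)>3:
    t=np.array(list(map(float,sys.argv[1:4])))  # grasp-point target, world
    d=M.T@(t+.008*M[:,0]-p); print("tool delta",d,"norm",np.linalg.norm(d))
E
python3 st.py .584 -.077 .323
```

```text
[[0.504, 0.006, -0.864], [0.003, -1.0, -0.005], [-0.864, 0.0, -0.504]] tilt 30.240430205125392 8.3 q [-0.1266 -0.0905  1.6937  0.078   1.0157  1.4146] tcp [ 0.6996 -0.0459  0.5508] F [0.986  0.2645 0.5229] open 0.09119579129063005
tool delta [0.1466 0.0303 0.2147] norm 0.2617456712525135
```

Call:
{"op": "send_rows", "data": {"moves": [[[0.0244, 0.005, 0.0358], 0, 0.0912], [[0.0244, 0.005, 0.0358], 0, 0.0912], [[0.0244, 0.005, 0.0358], 0, 0.0912], [[0.0244, 0.005, 0.0358], 0, 0.0912], [[0.0244, 0.005, 0.0358], 0, 0.0912], [[0.0244, 0.005, 0.0358], 0, 0.0912]]}}

```text
time_s: 8.9
tcp_pos: [0.5878, -0.0767, 0.3167]
tool_rot: [2.721, 0.007, -1.563]
ft_force: [1.2, -0.1, 0.4]
opening: 0.0912
```

```bash
cat > w.py <<'E'
from h import *
import sys
np.set_printoptions(precision=4,suppress=True)
s=observe(); M=R.from_rotvec(s['tool_rot']).as_matrix(); c=eyes.capture("wrist")
T=np.eye(4);T[:3,:3]=M;T[:3,3]=s['tcp_pos']; c["camera_from_world"]=np.linalg.inv(T@c["tool_from_camera"])
im=c["pixels"][...,::-1].copy(); 
def pr(p):
    v=c["camera_from_world"]@[*p,1]; u=c["mtx"]@v[:3]; return (u[:2]/u[2]).round(1)
x,y=float(sys.argv[2]),float(sys.argv[3])
for z in(.198,.11):
    pts=np.array([pr([x+.029*np.cos(a),y+.029*np.sin(a),z]) for a in np.linspace(0,6.28,60)]).astype(int)
    cv2.polylines(im,[pts],True,(0,0,255),1)
cv2.imwrite(f"pics/{sys.argv[1]}.png",im); print("cam",np.linalg.inv(c["camera_from_world"])[:3,3])
for t in("pot_a_center","pot_a"):
    for d in finder.place_of(t,"wrist"):
        print(t,round(d["p"],2),d["at"],"at z",atz(c,*d["at"],.154 if "c" in t else .11))
E
python3 w.py w1 .690 -.077; python3 st.py .684 -.077 .15
```

```text
cam [ 0.548  -0.0776  0.5217]
pot_a_center 0.9 [188.9, 184.7] at z [0.6715 0.0924 0.154 ]
pot_a 0.97 [205.8, 194.0] at z [0.6609 0.0962 0.11  ]
pot_a 0.86 [186.9, 314.3] at z [ 0.6906 -0.0759  0.11  ]
[[0.5, 0.005, -0.866], [0.003, -1.0, -0.004], [-0.866, -0.0, -0.5]] tilt 30.03151744513682 9.05 q [-0.2265 -0.1548  2.1582  0.1955  0.6349  1.2114] tcp [ 0.5875 -0.0766  0.3162] F [ 0.6957 -0.6511  0.7756] open 0.09133750087997443
tool delta [ 0.2002  0.001  -0.0004] norm 0.20020176238914417
```

View pics/w1.png

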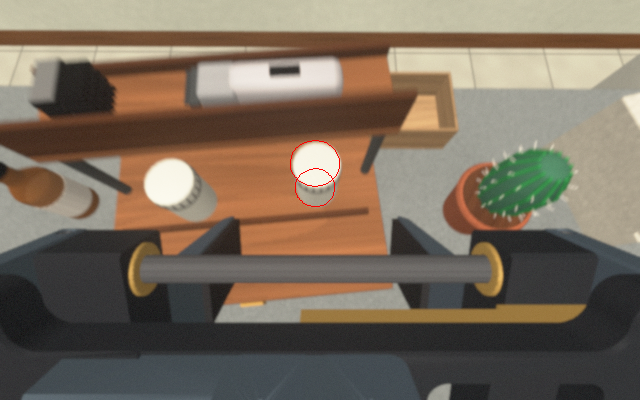

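The wrist view shows the right white pot at about (315,165), exactly inside the predicted outline. The other pot is at (170,185), and no green look-alike is nearby. I'll take a force baseline, then approach.

```bash
cat > f.py <<'E'
from h import *
F=[]
for i in range(10): F.append(observe()['ft_force']); eyes.capture("wrist")
print(np.mean(F,0).round(2),np.std(F,0).round(2))
E
python3 f.py
```

```text
[ 0.11 -0.31  0.44] [0.45 0.41 0.43]
```

Call:
{"op": "send_rows", "data": {"moves": [[[0.04, 0, 0], 0, 0.0912], [[0.04, 0, 0], 0, 0.0912], [[0.04, 0, 0], 0, 0.0912], [[0.035, 0, 0], 0, 0.0912], [[0.025, 0, 0], 0, 0.0912], [[0.02, 0.001, 0], 0, 0.0912], [[0, 0, 0], 0, 0.0912]]}}

```text
time_s: 10.25
tcp_pos: [0.6892, -0.0771, 0.1442]
tool_rot: [2.715, 0.012, -1.576]
ft_force: [-0.7, -1.3, -0.2]
opening: 0.0912
```

```bash
python3 st.py .684 -.077 .15
```

```text
[[0.496, 0.007, -0.868], [0.006, -1.0, -0.005], [-0.868, -0.002, -0.496]] tilt 29.734429617490424 10.25 q [-0.1866  0.2624  2.0774  0.3289  0.3068  1.0883] tcp [ 0.6892 -0.0771  0.1442] F [-0.6976 -1.2501 -0.2327] open 0.09119067212669786
tool delta [ 0.0004 -0.0002  0.0016] norm 0.0016730849811648013
```

Call:
{"op": "send_rows", "data": {"moves": [[[0, 0, 0], 0, 0.04], [[0, 0, 0], 0, 0.04], [[0, 0, 0], 0, 0.04], [[0, 0, 0], 0, 0.04], [[0, 0, 0], 0, 0.04], [[0, 0, 0], 0, 0.04]]}}

```text
time_s: 10.85
tcp_pos: [0.6897, -0.0774, 0.1474]
tool_rot: [2.719, 0.011, -1.57]
ft_force: [-4.0, 0.3, 7.4]
opening: 0.0558
```

Call:
{"op": "send_rows", "data": {"moves": [[[-0.004, 0, -0.0025], 0, 0.04], [[-0.004, 0, -0.0025], 0, 0.04], [[-0.004, 0, -0.0025], 0, 0.04], [[0, 0, 0], 0, 0.04], [[0, 0, 0], 0, 0.04]]}}

```text
time_s: 11.35
tcp_pos: [0.6898, -0.0774, 0.1608]
tool_rot: [2.718, 0.011, -1.571]
ft_force: [-0.3, -0.8, -5.2]
opening: 0.056
```

```bash
python3 st.py && python3 f.py && python3 - <<'E'
from h import *
c=eyes.capture("wrist");a=c["pixels"][...,::-1][80:300,60:560]
d=eyes.capture("scene")["pixels"][...,::-1][180:300,280:440]
cv2.imwrite("pics/c1.png",np.vstack([cv2.resize(a,(640,282)),cv2.resize(d,(400,300))[:, :400] if 0 else cv2.copyMakeBorder(cv2.resize(d,(400,300)),0,0,0,240,0)]))
E
```

```text
[[0.499, 0.007, -0.867], [0.005, -1.0, -0.006], [-0.867, -0.001, -0.499]] tilt 29.92791836299497 11.35 q [-0.1867  0.2366  2.0727  0.3028  0.3324  1.1157] tcp [ 0.6898 -0.0774  0.1608] F [-0.3168 -0.7665 -5.1888] open 0.055982331732552786
[-0.06 -0.17 -5.06] [0.42 0.5  0.61]
```

View pics/c1.png

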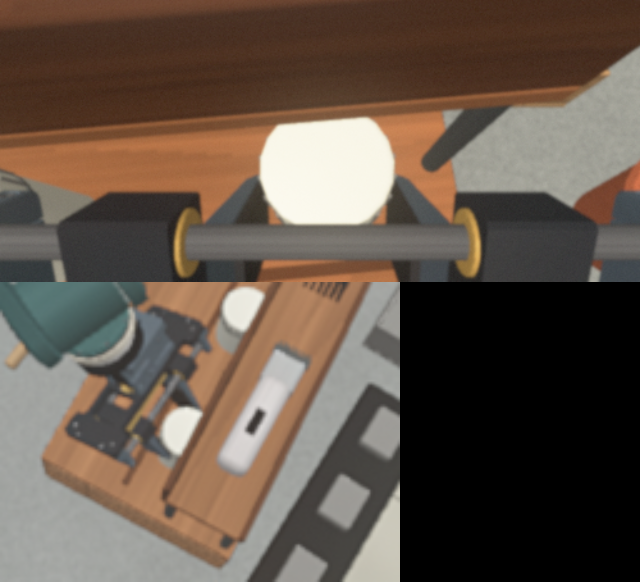

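The pot is held clear of the bench: the wrist view shows its cap at about (325,170), between the fingers and in front of the ledge. The force is about 5.5 N below baseline, which suggests this is the heavy one. I'll draw it out and re-weigh it clear of everything.

Call:
{"op": "send_rows", "data": {"moves": [[[-0.0052, 0, -0.003], 0, 0.04], [[-0.0075, 0, 0.013], 0, 0.04], [[-0.0075, 0, 0.013], 0, 0.04], [[-0.01, 0, 0.0173], 0, 0.04], [[-0.01, 0, 0.0173], 0, 0.04], [[-0.03, 0, 0.01], 0, 0.04], [[-0.04, 0, 0], 0, 0.04], [[-0.04, 0, 0], 0, 0.04], [[0, 0, 0], 0, 0.04], [[0, 0, 0], 0, 0.04]]}}

```text
time_s: 12.95
tcp_pos: [0.5556, -0.0785, 0.2576]
tool_rot: [2.719, 0.01, -1.569]
ft_force: [-0.9, -0.2, -5.5]
opening: 0.0554
```

```bash
python3 f.py; python3 st.py .504 -.445 .22
```

```text
[-0.19 -0.2  -5.36] [0.48 0.37 0.66]
[[0.498, 0.007, -0.867], [0.005, -1.0, -0.006], [-0.867, -0.002, -0.498]] tilt 29.890249797559495 13.45 q [-0.2486 -0.1396  2.2608  0.256   0.5275  1.1261] tcp [ 0.5563 -0.0784  0.2567] F [ 0.1401  0.4319 -4.3723] open 0.0554069901780297
tool delta [0.0119 0.3663 0.0657] norm 0.37229974636796453
```

```bash
python3 - <<'E'
from h import *
np.set_printoptions(precision=4,suppress=True)
for n,(u,v) in {"scene":(232,316),"top":(458,216)}.items():
    c=eyes.capture(n); im=cv2.imread(f"pics/{n}0.png"); h=cv2.cvtColor(im,cv2.COLOR_BGR2HSV)
    print(n,"hsv tray",h[v,u],"table",h[v+45,u])
    # grow from seed
    m=np.zeros((402,642),np.uint8); cv2.floodFill(cv2.GaussianBlur(im,(3,3),0),m,(u,v),0,(9,)*3,(9,)*3,cv2.FLOODFILL_MASK_ONLY|cv2.FLOODFILL_FIXED_RANGE|(255<<8))
    m=m[1:-1,1:-1]; ct=max(cv2.findContours(m,0,1)[0],key=len)[:,0]
    for z in(.105,.111): print(z,cv2.minAreaRect(np.array([atz(c,b,a,z)[:2]*1000 for a,b in cv2.convexHull(ct)[:,0]],np.float32)),m.sum()/255)
E
```

```text
scene hsv tray [ 15   3 185] table [ 60   3 157]
0.105 ((506.3709411621094, -447.3116149902344), (191.43832397460938, 107.71833801269531), 4.383885383605957) 2138.0
0.111 ((507.75225830078125, -446.84039306640625), (190.46621704101562, 107.17135620117188), 4.383869647979736) 2138.0
top hsv tray [ 20  12 195] table [ 41  13 153]
0.105 ((505.8988342285156, -449.0906066894531), (187.91639709472656, 105.54251861572266), 2.2763333320617676) 1404.0
0.111 ((505.69708251953125, -447.3129577636719), (187.201904296875, 105.14124298095703), 2.2763171195983887) 1404.0
```

Call:
{"op": "send_rows", "data": {"moves": [[[-0.0025, 0.02, 0.0046], 0, 0.04], [[-0.0025, 0.035, 0.0046], 0, 0.04], [[-0.0025, 0.04, 0.0046], 0, 0.04], [[-0.0025, 0.04, 0.0046], 0, 0.04], [[-0.0025, 0.04, 0.0046], 0, 0.04], [[-0.0025, 0.04, 0.0046], 0, 0.04], [[-0.0025, 0.04, 0.0046], 0, 0.04], [[-0.0025, 0.04, 0.0046], 0, 0.04], [[-0.0025, 0.035, 0.0046], 0, 0.04], [[-0.0025, 0.025, 0.0046], 0, 0.04], [[0, 0.012, 0], 0, 0.04], [[0, 0, 0], 0, 0.04]]}}

```text
time_s: 14.75
tcp_pos: [0.5066, -0.4471, 0.2552]
tool_rot: [2.718, 0.009, -1.572]
ft_force: [0.2, 0.4, -5.2]
opening: 0.0554
```

```bash
python3 st.py .501 -.447 .157
```

```text
[[0.499, 0.006, -0.867], [0.004, -1.0, -0.004], [-0.867, -0.001, -0.499]] tilt 29.92661150363243 14.75 q [-0.9354  0.1487  1.9742  0.6048  0.7898  0.2463] tcp [ 0.5066 -0.4471  0.2552] F [ 0.1842  0.4197 -5.2239] open 0.05535638814955533
tool delta [ 0.0903 -0.      0.0538] norm 0.10513027163350852
```

Call:
{"op": "send_rows", "data": {"moves": [[[0.025, 0, 0.0149], 0, 0.04], [[0.03, 0, 0.0179], 0, 0.04], [[0.022, 0, 0.0131], 0, 0.04], [[0.0133, 0, 0.0079], 0, 0.04], [[0, 0, 0], 0, 0.04], [[0, 0, 0], 0, 0.04]]}}

```text
time_s: 15.35
tcp_pos: [0.5055, -0.4451, 0.1508]
tool_rot: [2.717, 0.012, -1.571]
ft_force: [-0.2, 0.3, -5.2]
opening: 0.0559
```

Call:
{"op": "send_rows", "data": {"moves": [[[0.0026, 0, 0.0015], 0, 0.04], [[0.0017, 0, 0.001], 0, 0.04], [[0, 0, 0], 0, 0.04], [[0, 0, 0], 0, 0.04]]}}

```text
time_s: 15.75
tcp_pos: [0.5051, -0.4458, 0.1456]
tool_rot: [2.718, 0.01, -1.571]
ft_force: [0.4, -0.6, -5.4]
opening: 0.0557
```

Call:
{"op": "send_rows", "data": {"moves": [[[0.0013, 0, 0.0008], 0, 0.04], [[0, 0, 0], 0, 0.04], [[0, 0, 0], 0, 0.04]]}}

```text
time_s: 16.05
tcp_pos: [0.5056, -0.4462, 0.1452]
tool_rot: [2.719, 0.01, -1.569]
ft_force: [-5.9, 3.0, 9.7]
opening: 0.0558
```

Call:
{"op": "send_rows", "data": {"moves": [[[0.0013, 0, 0.0008], 0, 0.04], [[0, 0, 0], 0, 0.04], [[0, 0, 0], 0, 0.04]]}}

```text
time_s: 16.35
tcp_pos: [0.506, -0.4469, 0.1448]
tool_rot: [2.719, 0.009, -1.566]
ft_force: [-6.5, 2.7, 17.2]
opening: 0.0558
```

Call:
{"op": "send_rows", "data": {"moves": [[[0.0013, 0, 0.0008], 0, 0.04], [[0, 0, 0], 0, 0.04], [[0, 0, 0], 0, 0.04]]}}

```text
time_s: 16.65
tcp_pos: [0.5064, -0.4475, 0.1443]
tool_rot: [2.719, 0.008, -1.564]
ft_force: [-10.1, 5.3, 25.3]
opening: 0.0557
```

Call:
{"op": "send_rows", "data": {"moves": [[[-0.0022, 0, -0.0013], 0, 0.04], [[0, 0, 0], 0, 0.04], [[0, 0, 0], 0, 0.04]]}}

```text
time_s: 16.95
tcp_pos: [0.5055, -0.4466, 0.1446]
tool_rot: [2.718, 0.009, -1.568]
ft_force: [-5.4, 0.7, 10.0]
opening: 0.0557
```

```bash
python3 - <<'E'
from h import *
a=eyes.capture("wrist")["pixels"][...,::-1]
d=eyes.capture("scene")["pixels"][...,::-1][260:370,170:330]; t=eyes.capture("top")["pixels"][...,::-1][160:270,400:520]
cv2.imwrite("pics/c2.png",np.hstack([np.vstack([cv2.resize(d,(400,275),interpolation=2),cv2.resize(t,(400,325),interpolation=2)]),cv2.copyMakeBorder(cv2.resize(a,(400,250)),0,350,0,0,0)]))
E
python3 st.py
```

```text
[[0.5, 0.006, -0.866], [0.003, -1.0, -0.006], [-0.866, 0.0, -0.5]] tilt 30.025388243455257 17.1 q [-0.9369  0.2983  2.0291  0.758   0.63    0.0442] tcp [ 0.5055 -0.4466  0.1445] F [-4.2827 -0.6321  9.5638] open 0.055956260358609664
```

View pics/c2.png

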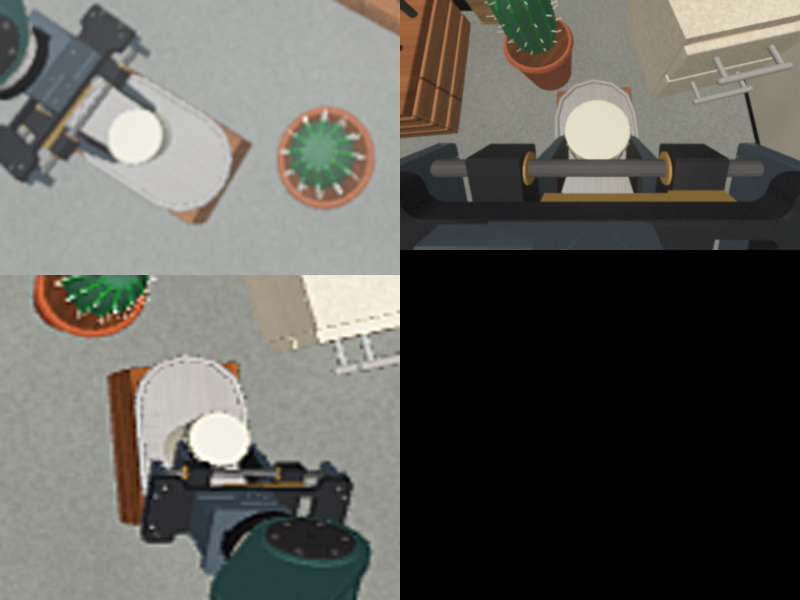

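```bash
python3 - <<'E'
from h import *
for n,(u,v) in {"scene":(170+135*.4,260+136*.4),"top":(465.7,215.2)}.items():
    c=eyes.capture(n); im=c["pixels"]; m=cv2.inRange(cv2.cvtColor(im,cv2.COLOR_RGB2HSV),(0,0,222),(179,60,255))
    k,l,st,ce=cv2.connectedComponentsWithStats(m); i=l[int(v),int(u)]; print(n,i,st[i],ce[i])
    for z in(.19,.193,.198): print(z,atz(c,ce[i][1],ce[i][0],z).round(4))
E
```

```text
scene 5 [214 304  20  21 339] [223.49262537 313.97050147]
0.19 [ 0.5078 -0.4469  0.19  ]
0.193 [ 0.5085 -0.4466  0.193 ]
0.198 [ 0.5098 -0.4462  0.198 ]
top 119 [457 207  18  17 243] [465.38683128 214.97119342]
0.19 [ 0.5064 -0.4481  0.19  ]
0.193 [ 0.5063 -0.4472  0.193 ]
0.198 [ 0.5062 -0.4456  0.198 ]
```

The cap is at about (0.507, -0.447), which is the tray centre in both views, and the pot looks upright. I'll release it and back off.

Call:
{"op": "send_rows", "data": {"moves": [[[0, 0, 0], 0, 0.06], [[0, 0, 0], 0, 0.075], [[0, 0, 0], 0, 0.0912], [[0, 0, 0], 0, 0.0912], [[0, 0, 0], 0, 0.0912]]}}

```text
time_s: 17.7
tcp_pos: [0.505, -0.4456, 0.1432]
tool_rot: [2.718, 0.011, -1.571]
ft_force: [0.3, 0.0, 0.2]
opening: 0.089
```

Call:
{"op": "send_rows", "data": {"moves": [[[-0.02, 0, 0], 0, 0.0912], [[-0.03, 0, 0], 0, 0.0912], [[-0.04, 0, 0], 0, 0.0912], [[-0.045, 0, 0], 0, 0.0912], [[-0.045, 0, 0], 0, 0.0912], [[0, 0, 0], 0, 0.0912]]}}

```text
time_s: 18.3
tcp_pos: [0.4145, -0.4486, 0.305]
tool_rot: [2.716, 0.003, -1.564]
ft_force: [-0.2, -0.0, -0.6]
opening: 0.0912
```

```bash
python3 f.py; python3 - <<'E'
from h import *
for n in ("scene","top"):
    c=eyes.capture(n); im=c["pixels"]; m=cv2.inRange(cv2.cvtColor(im,cv2.COLOR_RGB2HSV),(0,0,222),(179,60,255))
    k,l,st,ce=cv2.connectedComponentsWithStats(m); 
    for i in range(1,k):
        q=atz(c,ce[i][1],ce[i][0],.193)
        if st[i][4]>100 and np.hypot(q[0]-.506,q[1]+.447)<.04: print(n,st[i],q)
E
python3 st.py .561 .095 .323
```

```text
[ 0.25 -0.11 -0.27] [0.35 0.43 0.51]
scene [212 302  20  20 318] [ 0.49887531 -0.44500803  0.193     ]
top [456 210  19  18 251] [ 0.49540396 -0.44504534  0.193     ]
[[0.499, 0.007, -0.867], [0.005, -1.0, -0.005], [-0.867, -0.002, -0.499]] tilt 29.91495262224946 18.9 q [-1.0761  0.0078  2.0407  0.5874  0.9217  0.1664] tcp [ 0.4152 -0.4464  0.2988] F [-0.7223 -1.2462  0.0408] open 0.09160046486337652
tool delta [ 0.0627 -0.5403 -0.1413] norm 0.5620106784099123
```

Call:
{"op": "send_rows", "data": {"moves": [[[0.0105, -0.02, -0.0235], 0, 0.0912], [[0.0105, -0.03, -0.0235], 0, 0.0912], [[0.0105, -0.03, -0.0235], 0, 0.0912], [[0.0105, -0.035, -0.0235], 0, 0.0912], [[0.0105, -0.035, -0.0235], 0, 0.0912], [[0.0105, -0.035, -0.0235], 0, 0.0912], [[0, -0.045, 0], 0, 0.0912], [[0, -0.045, 0], 0, 0.0912], [[0, -0.045, 0], 0, 0.0912], [[0, -0.045, 0], 0, 0.0912], [[0, -0.045, 0], 0, 0.0912], [[0, -0.045, 0], 0, 0.0912]]}}

```text
time_s: 20.1
tcp_pos: [0.5653, 0.0113, 0.316]
tool_rot: [2.719, 0.011, -1.57]
ft_force: [0.7, -1.5, 0.1]
opening: 0.0914
```

Call:
{"op": "send_rows", "data": {"moves": [[[0, -0.045, 0], 0, 0.0912], [[0, -0.035, 0], 0, 0.0912], [[0, 0, 0], 0, 0.0912], [[0, 0, 0], 0, 0.0912]]}}

```text
time_s: 20.5
tcp_pos: [0.5648, 0.0903, 0.3156]
tool_rot: [2.717, 0.014, -1.571]
ft_force: [0.2, -0.4, -0.3]
opening: 0.091
```

```bash
python3 w.py w2 .6675 .095; python3 st.py .6645 .095 .15;python3 f.py
```

```text
cam [0.5262 0.0889 0.5209]
pot_a_center 0.85 [173.2, 311.6] at z [0.6698 0.0953 0.154 ]
pot_a_center 0.56 [188.6, 312.7] at z [0.6484 0.0936 0.154 ]
pot_a 0.68 [194.7, 558.9] at z [ 0.6571 -0.261   0.11  ]
pot_a 0.62 [184.9, 311.6] at z [0.6688 0.0959 0.11  ]
pot_a 0.43 [332.1, 279.2] at z [0.4699 0.1347 0.11  ]
[[0.499, 0.006, -0.867], [0.004, -1.0, -0.004], [-0.867, -0.001, -0.499]] tilt 29.921465565045953 20.65 q [ 0.1514 -0.1948  2.1915 -0.121   0.6306  1.7956] tcp [0.565  0.0885 0.3157] F [-0.1987 -0.219  -0.3798] open 0.09087658396187252
tool delta [ 0.2013 -0.0057 -0.0037] norm 0.20137644867096788
[-0.07 -0.06 -0.09] [0.32 0.57 0.25]
```

View pics/w2.png

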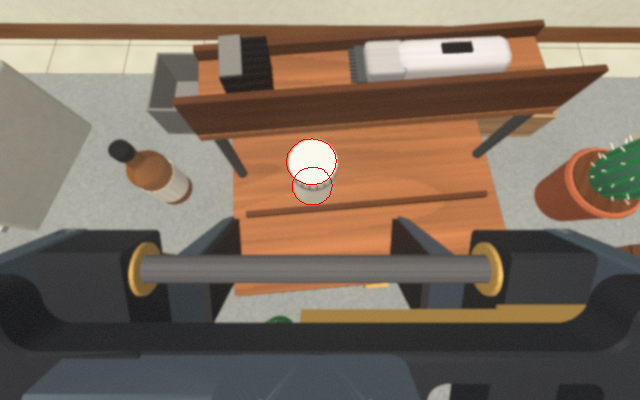

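The remaining white pot, at (312,162), matches the predicted outline. Green shows only at the lower edge, at (280,320).

Call:
{"op": "send_rows", "data": {"moves": [[[0.04, -0.003, -0.002], 0, 0.0912], [[0.04, -0.003, -0.0017], 0, 0.0912], [[0.04, 0, 0], 0, 0.0912], [[0.036, 0, 0], 0, 0.0912], [[0.025, 0, 0], 0, 0.0912], [[0.02, 0, 0], 0, 0.0912], [[0, 0, 0], 0, 0.0912], [[0, 0, 0], 0, 0.04], [[0, 0, 0], 0, 0.04], [[0, 0, 0], 0, 0.04], [[0, 0, 0], 0, 0.04], [[0, 0, 0], 0, 0.04]]}}

```text
time_s: 22.35
tcp_pos: [0.6694, 0.0975, 0.15]
tool_rot: [2.708, 0.006, -1.584]
ft_force: [-0.5, -2.5, 3.9]
opening: 0.0566
```

Call:
{"op": "send_rows", "data": {"moves": [[[0, 0, 0], 0, 0.04]]}}

```text
time_s: 22.45
tcp_pos: [0.6697, 0.0975, 0.15]
tool_rot: [2.709, 0.006, -1.584]
ft_force: [-0.3, -3.4, 5.3]
opening: 0.0563
```

```bash
python3 st.py .6645 .095 .15
```

```text
[[0.491, 0.005, -0.871], [0.001, -1.0, -0.005], [-0.871, 0.002, -0.491]] tilt 29.373638704782714 22.45 q [ 0.1393  0.2301  2.1039 -0.2242  0.3062  1.9011] tcp [0.6697 0.0975 0.15  ] F [-0.3321 -3.355   5.2872] open 0.05633782918339948
tool delta [0.0055 0.0025 0.0045] norm 0.00750872562165386
```

Call:
{"op": "send_rows", "data": {"moves": [[[-0.004, 0, -0.0025], 0, 0.04], [[-0.004, 0, -0.0025], 0, 0.04], [[-0.004, 0, -0.0025], 0, 0.04], [[0, 0, 0], 0, 0.04], [[0, 0, 0], 0, 0.04]]}}

```text
time_s: 22.95
tcp_pos: [0.6699, 0.0976, 0.1634]
tool_rot: [2.707, 0.006, -1.585]
ft_force: [0.6, 0.1, -3.0]
opening: 0.0566
```

```bash
python3 st.py;python3 f.py
```

```text
[[0.489, 0.005, -0.872], [0.001, -1.0, -0.005], [-0.872, 0.002, -0.489]] tilt 29.296824572940675 22.95 q [ 0.1394  0.2091  2.0981 -0.206   0.3337  1.882 ] tcp [0.6699 0.0976 0.1634] F [ 0.5785  0.0542 -2.9716] open 0.056612804240464686
[-0.1  -0.15 -2.72] [0.55 0.34 0.57]
```

This pot weighs about 2.7 N against about 5.3 N for the first, so the heavier one is already on the tray. I'll draw this one out.

Call:
{"op": "send_rows", "data": {"moves": [[[-0.0052, 0, -0.003], 0, 0.04], [[-0.0075, 0, 0.013], 0, 0.04], [[-0.0075, 0, 0.013], 0, 0.04], [[-0.01, 0, 0.0173], 0, 0.04], [[-0.01, 0, 0.0173], 0, 0.04], [[-0.03, 0, 0.01], 0, 0.04], [[-0.04, 0, 0], 0, 0.04], [[-0.04, 0, 0], 0, 0.04], [[0, 0, 0], 0, 0.04]]}}

```text
time_s: 24.35
tcp_pos: [0.5367, 0.0974, 0.2659]
tool_rot: [2.713, 0.007, -1.577]
ft_force: [1.3, 0.1, -3.6]
opening: 0.0567
```

```bash
python3 f.py; python3 st.py .499 .3775 .27
```

```text
[ 0.1   0.05 -3.3 ] [0.62 0.3  0.52]
[[0.488, 0.005, -0.873], [0.001, -1.0, -0.006], [-0.873, 0.002, -0.488]] tilt 29.2114520818996 24.85 q [ 0.1835 -0.1722  2.2769 -0.1726  0.5407  1.8742] tcp [0.5373 0.0969 0.2604] F [-0.0416 -1.0356 -2.1699] open 0.05656983518273446
tool delta [-0.0189 -0.2808  0.0272] norm 0.2827086733532602
```

Call:
{"op": "send_rows", "data": {"moves": [[[-0.002, -0.02, 0.003], 0, 0.04], [[-0.002, -0.035, 0.003], 0, 0.04], [[-0.002, -0.04, 0.003], 0, 0.04], [[-0.002, -0.04, 0.003], 0, 0.04], [[-0.002, -0.04, 0.003], 0, 0.04], [[-0.002, -0.04, 0.003], 0, 0.04], [[-0.002, -0.035, 0.003], 0, 0.04], [[-0.002, -0.02, 0.003], 0, 0.04], [[-0.002, -0.009, 0.003], 0, 0.04], [[0, 0, 0], 0, 0.04], [[0, 0, 0], 0, 0.04]]}}

```text
time_s: 25.95
tcp_pos: [0.5036, 0.3751, 0.2629]
tool_rot: [2.707, 0.005, -1.586]
ft_force: [0.4, -0.8, -3.3]
opening: 0.0571
```

```bash
python3 st.py .497 .376 .165; python3 - <<'E'
from h import *
for n in ("scene","top"):
    c=eyes.capture(n); im=c["pixels"]; m=cv2.inRange(cv2.cvtColor(im,cv2.COLOR_RGB2HSV),(0,0,222),(179,60,255))
    k,l,st,ce=cv2.connectedComponentsWithStats(m); 
    for i in range(1,k):
        q=atz(c,ce[i][1],ce[i][0],.305)
        if st[i][4]>100 and np.hypot(q[0]-.5,q[1]-.376)<.05: print(n,st[i],q)
E
```

```text
[[0.489, 0.005, -0.872], [0.001, -1.0, -0.006], [-0.872, 0.002, -0.489]] tilt 29.267996547601417 25.95 q [ 0.7618  0.043   2.0722 -0.5396  0.7156  2.6836] tcp [0.5036 0.3751 0.2629] F [ 0.3663 -0.787  -3.3216] open 0.05708692543523782
tool delta [ 0.0902 -0.0011  0.0536] norm 0.10491167710887633
scene [377  71  17  13 163] [0.50298654 0.3808434  0.305     ]
top [186 202  19  18 281] [0.50087916 0.37703256 0.305     ]
```

Call:
{"op": "send_rows", "data": {"moves": [[[0.025, 0, 0.0149], 0, 0.04], [[0.03, 0, 0.0179], 0, 0.04], [[0.022, -0.001, 0.0131], 0, 0.04], [[0.0133, 0, 0.0079], 0, 0.04], [[0, 0, 0], 0, 0.04], [[0, 0, 0], 0, 0.04]]}}

```text
time_s: 26.65
tcp_pos: [0.5013, 0.3763, 0.1588]
tool_rot: [2.708, 0.005, -1.585]
ft_force: [0.2, -0.1, -2.7]
opening: 0.057
```

Call:
{"op": "send_rows", "data": {"moves": [[[0.0026, 0, 0.0015], 0, 0.04], [[0.0026, 0, 0.0015], 0, 0.04], [[0, 0, 0], 0, 0.04], [[0, 0, 0], 0, 0.04]]}}

```text
time_s: 27.05
tcp_pos: [0.5009, 0.3767, 0.1525]
tool_rot: [2.708, 0.006, -1.585]
ft_force: [-0.3, -0.5, -3.2]
opening: 0.0567
```

```bash
python3 st.py
```

```text
[[0.49, 0.005, -0.872], [0.001, -1.0, -0.005], [-0.872, 0.002, -0.49]] tilt 29.31188265544441 27.05 q [ 0.7676  0.2025  2.133  -0.7224  0.5384  2.9123] tcp [0.5009 0.3767 0.1525] F [-0.2531 -0.545  -3.2169] open 0.056657179323479835
```

Call:
{"op": "send_rows", "data": {"moves": [[[0.0017, 0, 0.001], 0, 0.04], [[0.0017, 0, 0.001], 0, 0.04], [[0, 0, 0], 0, 0.04]]}}

```text
time_s: 27.35
tcp_pos: [0.5006, 0.3765, 0.1479]
tool_rot: [2.707, 0.006, -1.586]
ft_force: [-0.3, -0.8, -2.1]
opening: 0.0567
```

Call:
{"op": "send_rows", "data": {"moves": [[[0.0013, 0, 0.0008], 0, 0.04], [[0, 0, 0], 0, 0.04]]}}

```text
time_s: 27.55
tcp_pos: [0.5006, 0.3765, 0.1465]
tool_rot: [2.707, 0.006, -1.586]
ft_force: [0.1, 0.3, -3.0]
opening: 0.0569
```

Call:
{"op": "send_rows", "data": {"moves": [[[0.0013, 0, 0.0008], 0, 0.04], [[0, 0, 0], 0, 0.04]]}}

```text
time_s: 27.75
tcp_pos: [0.5012, 0.3768, 0.1461]
tool_rot: [2.709, 0.006, -1.583]
ft_force: [-2.0, -3.9, 6.7]
opening: 0.0568
```

Call:
{"op": "send_rows", "data": {"moves": [[[0.0009, 0, 0.0005], 0, 0.04], [[0, 0, 0], 0, 0.04]]}}

```text
time_s: 27.95
tcp_pos: [0.5018, 0.3769, 0.146]
tool_rot: [2.71, 0.005, -1.582]
ft_force: [-5.5, -7.1, 17.8]
opening: 0.0565
```

Call:
{"op": "send_rows", "data": {"moves": [[[-0.0011, 0, -0.0006], 0, 0.04], [[0, 0, 0], 0, 0.06], [[0, 0, 0], 0, 0.075], [[0, 0, 0], 0, 0.0912], [[0, 0, 0], 0, 0.0912], [[0, 0, 0], 0, 0.0912]]}}

```text
time_s: 28.55
tcp_pos: [0.5006, 0.3767, 0.1454]
tool_rot: [2.707, 0.006, -1.585]
ft_force: [0.4, -0.8, 0.3]
opening: 0.0895
```

Call:
{"op": "send_rows", "data": {"moves": [[[-0.02, 0, 0], 0, 0.0912], [[-0.03, 0, 0], 0, 0.0912], [[-0.04, 0, 0], 0, 0.0912], [[-0.045, 0, 0], 0, 0.0912], [[-0.045, 0, 0], 0, 0.0912], [[0, 0, 0], 0, 0.0912]]}}

```text
time_s: 29.15
tcp_pos: [0.4122, 0.3783, 0.3081]
tool_rot: [-2.715, -0.013, 1.581]
ft_force: [-0.1, 1.3, -0.7]
opening: 0.0911
```

```bash
python3 st.py; python3 - <<'E'
from h import *
P=[]
for n in ("scene","top"):
    c=eyes.capture(n); im=c["pixels"]; P.append(im[...,::-1]); m=cv2.inRange(cv2.cvtColor(im,cv2.COLOR_RGB2HSV),(0,0,222),(179,60,255))
    k,l,st,ce=cv2.connectedComponentsWithStats(m); 
    for i in range(1,k):
        q=atz(c,ce[i][1],ce[i][0],.194)
        if st[i][4]>100 and min(np.hypot(q[0]-.5,q[1]-.376),np.hypot(q[0]-.506,q[1]+.447))<.05: print(n,st[i],q)
cv2.imwrite("pics/end.png",np.vstack([cv2.resize(P[0][80:360,160:500],(680,560))[:300],cv2.resize(P[1][120:245,180:500],(680,266))]) if 0 else np.hstack([cv2.resize(P[0][80:360,180:440],(371,400)),cv2.resize(P[1][100:290,190:490],(429,272),interpolation=2)[:272] if 0 else cv2.copyMakeBorder(cv2.resize(P[1][100:290,190:490],(429,272)),0,128,0,0,0)]))
E
```

```text
[[0.493, 0.007, -0.87], [0.007, -1.0, -0.004], [-0.87, -0.004, -0.494]] tilt 29.570078632001113 29.15 q [ 0.9036 -0.1182  2.1399 -0.5346  0.8516  2.7715] tcp [0.4122 0.3783 0.3081] F [-0.1322  1.2838 -0.6715] open 0.09110992474432277
scene [371  94  16  13 151] [0.50098473 0.37463723 0.194     ]
scene [212 302  19  20 275] [ 0.49901412 -0.44462087  0.194     ]
top [197 205  18  18 250] [0.49635118 0.37386272 0.194     ]
top [456 210  18  18 250] [ 0.49540591 -0.4446167   0.194     ]
```

View pics/end.png

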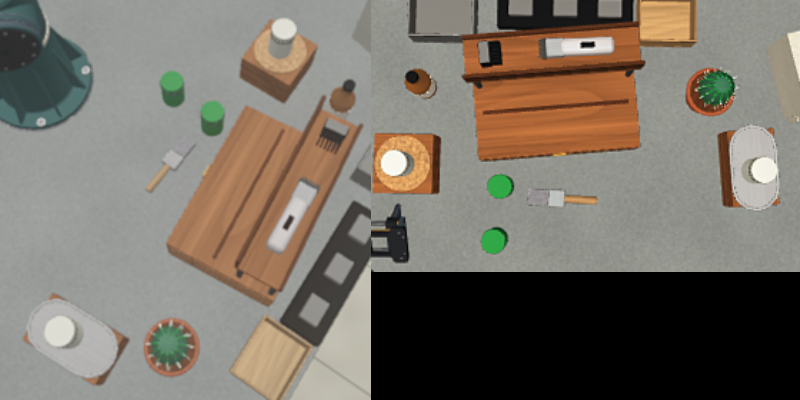

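Both pots stand upright, one on the tray at (60,330) in the picture's scene half and one on the mat at (283,38). Everything else is where it was, and the gripper is clear.

```bash
python3 -c "
from rig import r
print(r.job_done())"
```

```text
the job is handed in; nothing more can be done
None
```

The heavier pot now stands on the oval tray and the lighter one on the cork mat, both released. I handed the job in at about 29 s of the 64 s allowed; no verdict came back.

- **Weighing:** the right-hand pot pulled about 5.5 N and the left-hand one about 3 N, so the right-hand one is the heavier. The left pot was still on the bench while I held the right one.
- **Lean:** rows can only turn the tool about its own x. I got the 30° lean by pushing the arm past its reach high up, where it gives up orientation, and it then held that lean.
- **Last checks:** from two camera views, the heavy pot's cap is about 9 mm from the tray centre and the light pot's cap about 3 mm from the mat centre. Both looked upright, the clipper, guard combs, cactus, bottle and brush looked unmoved, and the gripper was clear and open.
- **What didn't go cleanly:**
  - Joint 5 was at its lower limit (read 0.306, listed 0.31) at both grasps, so the left pot was taken about 7 mm higher than planned.
  - The heavy pot hung about 0.1 rad tilted in the grip. It touched the tray a few millimetres early, was pressed with up to 25 N, and settled upright when released.
  - The left pot peaked at about 18 N on the mat.

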